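Hang the thickness-gauge head on its stand and zero its dial

ROBOT

A 6-joint arm with a two-finger parallel gripper is mounted at the origin on the work surface. World frame = base frame: x ahead of the robot, y to its left, z up, the work surface at z = 0. Lengths are in m, angles in rad, forces in N, time in s.
With the tool pointing down it reaches from about 0.275 to 0.825 m from the base axis. Payload 4.9 kg.
Tool frame: the origin (TCP) lies midway between the tips of the shut fingers; the grasp point (between the pads) lies 19 mm behind it (grip_point_offset is the distance from the TCP to the grasp point, in m); z points along the fingers, y is the line along which they close (so a half turn about z gives the same grasp; the last joint's range is limited). The gripper opens to 85 mm and grips with 20 to 120 N. Pads are 22 mm wide; open, the fingers measure 114 mm over their backs; the gripper's body (76 mm by 85 mm) begins 54 mm behind the grasp point. The pads swing forward as they close: fully open they stand 13 mm farther back than shut.
Start: joints at [-1.308, 0.326, -0.193, 1.052, 0, 1.437], TCP at [0.213, -0.507, 0.231] pointing down, gripper open.
Joint ranges: [-2.65, 2.65], [-0.97, 1.79], [-1.3, 1.35], [-1.93, 2.1], [-1.47, 1.37], [-3.14, 3.14]. Speed limits (rad/s): [2.57, 2.57, 3.14, 3.14, 3.14, 3.14].

INTERFACE

Orientations are given as a rotation vector (axis times angle).
In Python, from cell import * gives the robot as it stands. Calls block until the motion is done:
- movep(position, orientation): joint-space move of the TCP to a pose.
- move_l(position, velocity=0.15, rot=None, until_force=None): straight line of the TCP; rot=None keeps the orientation; velocity is the mean speed in m/s. With until_force (N) it stops when the force on the tool has changed by that much, and returns True; else False.
- set_joints(angles): joint-space move.
- let_go() and grab(newtons=None): open the fingers fully, or close them until they stop; newtons is the grip in N (None keeps the last).
- sleep(seconds).
- ik(position, orientation): joint angles nearest the present ones, or None.
- get_state(): the state.
- grab_frame(name): name is "side" or "top" or "wrist"; returns a dict with "img" (400x640x3 uint8, red, green, blue), "fx", "fy", "cx", "cy" (pixels), "cam_to_world" (4x4, takes a point from camera to world coordinates); the wrist camera has in their place "T_tool_cam" (4x4, takes a point from camera to tool coordinates, whose origin is the TCP and whose axes are the flange's). Camera axes: x right, y down, z forward; pixel columns grow to the right and rows downward; lengths in m; the calibration is good to about 2 mm. A picture is of the moment at which its call begins: read the wrist's pose just before it. There is no depth.
A pose or a line that the arm cannot do raises MotionError and nothing moves.
- sign_off(): hands the job in; it is judged then, once.
Trained networks look in the newest picture that a camera, given by its name, has taken for a name from the list of things; names that differ only in an ending like _2 or _b are one class to them, and where a whole thing is asked for, a point or a joint stands for the part that bears it (a point fixed in the world has none). Each returns a list of dicts, best first, with "score" (0 to 1); they miss things now and then, are a little off and sometimes report something else, mostly with a low value. They report only what shows in the picture. A call takes as long as a camera call. They do not tell look-alikes from the thing itself.
- spot_in(camera, name): "centre" ([column, row] in pixels, amid what is visible of it).
- silhouettes(camera, name): "mask" (400x640 bool, what is visible of it) and "centre" ([column, row] in pixels, amid what is visible of it).
- tip_of(camera, name): "centre" ([column, row] in pixels: a listed point, or the origin of a listed thing).
The state is a dict: "clock": time; "q": joint angles; "joint_velocities": joint speeds; "tau": joint torques, N m; "position": TCP position; "eef_rot": TCP orientation; "contact_force": force on the tool from outside, world axes, zero at the start; "wrist_torque": the same for the moment, N m; "finger_gap": opening from 0.0 (shut) to 1.0 (fully open); "grasp_force": force on a finger pad.
Only numpy, scipy, OpenCV 4.12 (cv2) and the standard library are available. Lean on these libraries where they do the work, as an engineer would, in place of code of your own. Each camera call takes 0.05 s, during which the arm holds its last target. There are 200 camera calls.

TASK

Hang the dial head of the tablet-thickness gauge on its stand: press its two hook tabs into the upper pair of slots in the upright and then down until they engage, so that its plunger rests on the anvil post. Let go of it; then take it again by the round bezel on top and turn the bezel until the dial reads zero, with its bold zero mark at the tip of the pointer, releasing and regripping as often as needed. Leave the head hanging, released and reading zero, without disturbing the other things on the bench.

Things in the scene. Friction and masses are not known exactly. Their poses are not given: they have to be found in the camera images.
- head: Loose dial head, 0.4-0.6 kg, 152 x 60 x 69 mm, standing on the bench at first. Origin on its underside below the grip fin; x to the hook tabs, z up. Arm: inverted aluminium channel 44 mm wide, 30 mm tall, x -100 to 36 mm, open below. Hook plate: x 36 to 40, 60 mm wide, z 0 to 62. Dial axis vertical at x -65: case 44 mm across, z 30 to 44; bezel 60 mm across, z 44 to 69 mm
- stand: Fixed steel stand. Origin on the bench below the middle of the upright's front face, which looks to its -x; z up. Upright: plate x 0 to 5 mm, 72 mm wide, top at z 158, open behind. Base 100 mm wide, 16 mm high, x -145 to 45. Hung home, the head is parallel to the stand, its origin at stand x -40, y 0, z 75 mm; let go, it sags some 0.03 rad, dial end down
- head_seat (a point): point on the head, rear face of the hook plate, midway between the two tabs, at the height of their necks' undersides (head x 40, y 0, z 50 mm). Tabs at y +-18 mm, 8 mm wide: neck z 50 to 58, reaching to x 51.5; a lip (x 46.5 to 51.5) hangs from it down to z 42
- stand_seat (a point): point on the stand where head_seat comes when hung: upright's front face, midway between the upper slots, at their lower edges (stand x 0, y 0, z 125 mm). Slots at y +-18 mm, each 12 mm wide, 22 mm high: upper pair z 125 to 147, lower pair z 85 to 107. The lips enter while the head is 8 to 14 mm above its hung height
- head_fin (a point): centre of the grip fin on the arm (head x 0, y 0, z 50 mm). The fin is 36 mm long (x), 14 mm thick (y), z 30 to 62 mm
- dial_centre (a point): on the dial's axis at mid-height of the bezel (13 mm below its rim), the place to grip it. 14 mm free height between the bezel and the arm below it
- zero_mark (a point): point at the zero mark (the one bold black mark across the bezel's rim, which turns with bezel and scale), 22 mm from the dial's axis, at pointer height
- needle_tip (a point): tip of the black pointer, 22 mm from the dial's axis
- anvil_top (a point): centre of the anvil post's top, at stand x -105, y 0, z 84 mm; post 16 mm across, 24 mm below z 46. The head's spring plunger (dial axis, inside the channel, tip 3 mm above the head's underside, travel 16 mm, under 2 N) rests on it when hung
- bezel (a joint): angle of the bezel (rad), counter-clockwise from above positive; at 0 its zero mark points to the head's -x. Stiff (0.02 N m friction), stays where left; turns more than once round both ways
- needle (a joint): angle of the pointer (rad), counter-clockwise from above positive; at 0 it points to the head's -x. It follows the plunger, 0.15 rad per mm pushed in, and moves a little as the head settles in the slots. The dial reads zero when bezel and needle angles are equal (or differ by full turns)
- bottle_a: amber solvent bottle, 86 mm across, 190 mm tall, loose bystander
- bottle_b: second amber solvent bottle of the same size, loose bystander
- jar: small amber jar, 56 mm across, 70 mm tall, loose bystander
- case: wooden case, 80 x 110 x 28 mm, loose bystander
- beaker: glass beaker, 72 mm across, 85 mm tall, loose bystander
- driver: screwdriver lying on the bench, loose bystander
- weight: steel cylinder weight, 44 mm across, 45 mm tall, loose bystander
There are look-alikes about, which are no part of the job. Of the things that look like the head, the smaller one is meant.

How it is judged:
By the outcome, as a careful person would: the job done as asked, in the order asked, and still so for the second after the job is handed in, with the robot touching nothing.
It also fails if it takes over 72 s, if anything falls off the work surface, if the arm or the gripper's body presses on something with over 40 N, if the wrist force passes 120 N, or if a joint passes its speed limit or range.

## Working session

There is one attempt and no reset: what is moved stays moved. The work goes in short steps, each a Python script; the robot and the scene stay as the last script left them, time stands still between calls to the robot, and variables do not carry over. Pictures are saved under pics/ and viewed, at most 13 in all, crops included, and the job is handed in when it is done.

```bash
ls; mkdir -p pics; python3 - <<'E'
from cell import *
import cv2,numpy as np
for c in ("top","side"):
    f=grab_frame(c); cv2.imwrite(f"pics/{c}0.png",f["img"][:,:,::-1])
    print(c,f["fx"],f["fy"],f["cx"],f["cy"],np.round(f["cam_to_world"],3).tolist())
    for n in ("head","stand","head_fin","dial_centre","head_seat","stand_seat","anvil_top","zero_mark","needle_tip"):
        print(n,[(np.round(d["centre"]).tolist(),round(d["score"],2)) for d in tip_of(c,n)])
s=get_state();print(s["clock"],s["position"],s["eef_rot"])
E
```

```text
pics
top 428.69077384891096 428.69077384891096 324.6308825248044 201.25563102665762 [[-0.017, -0.991, 0.133, 0.367], [-1.0, 0.017, -0.002, 0.001], [-0.0, -0.133, -0.991, 1.281], [0.0, 0.0, 0.0, 1.0]]
head [([410.0, 196.0], 0.95), ([460.0, 284.0], 0.66), ([298.0, 151.0], 0.38)]
stand [([299.0, 152.0], 0.87)]
head_fin [([468.0, 286.0], 0.86), ([414.0, 193.0], 0.82), ([410.0, 182.0], 0.7)]
dial_centre [([421.0, 214.0], 0.95), ([450.0, 262.0], 0.8), ([416.0, 216.0], 0.69), ([209.0, 228.0], 0.27)]
head_seat [([409.0, 182.0], 0.81), ([478.0, 302.0], 0.56), ([295.0, 181.0], 0.46)]
stand_seat [([295.0, 142.0], 0.87), ([371.0, 136.0], 0.31), ([210.0, 232.0], 0.21)]
anvil_top [([299.0, 183.0], 0.98)]
zero_mark [([444.0, 248.0], 0.61), ([415.0, 217.0], 0.56)]
needle_tip []
side 408.5545297709312 408.5545297709312 321.0310243495617 197.53048637450252 [[-0.676, -0.44, 0.592, -0.134], [-0.737, 0.402, -0.543, 0.606], [0.001, -0.803, -0.596, 0.778], [0.0, 0.0, 0.0, 1.0]]
head [([374.0, 191.0], 0.58)]
stand [([266.0, 210.0], 0.93)]
head_fin [([376.0, 176.0], 0.81), ([473.0, 189.0], 0.6)]
dial_centre [([395.0, 178.0], 0.73)]
head_seat [([364.0, 173.0], 0.72), ([308.0, 200.0], 0.6), ([496.0, 194.0], 0.49)]
stand_seat [([260.0, 178.0], 0.66), ([396.0, 183.0], 0.25)]
anvil_top []
zero_mark [([398.0, 185.0], 0.71)]
needle_tip []
1.0 [ 0.21255693 -0.50727231  0.23128257] [-3.07996427e+00 -6.19167955e-01 -6.54441809e-06]
```

View pics/top0.png

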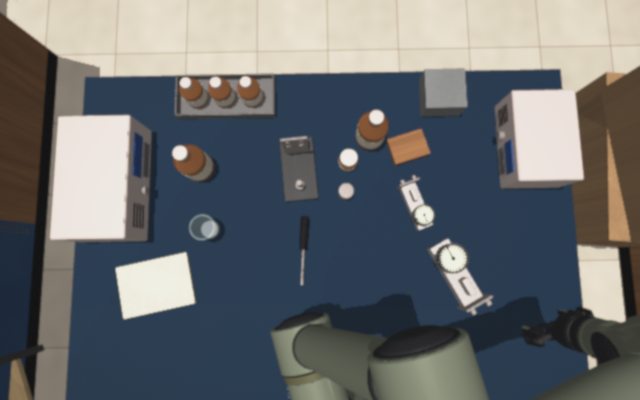

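View pics/side0.png

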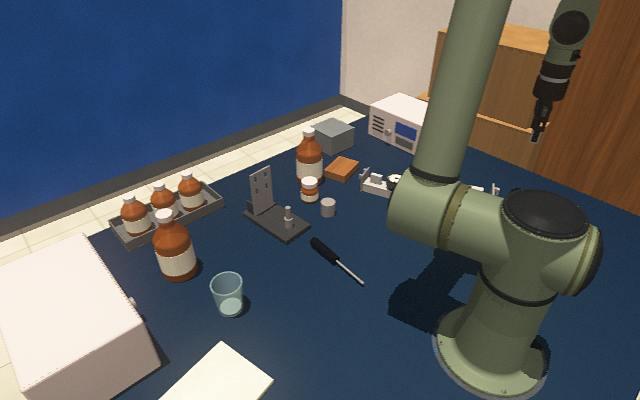

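Two candidates for the head: the small one (fin ≈ (414,193), dial ≈ (422,214)) and the large one (fin ≈ (466,286), dial ≈ (452,258)). The small one is meant. The stand is at (298,168), with its upright at the far end. I'll go above the small head and check from close by.

```bash
cat > h.py <<'E'
from cell import *
import cv2, numpy as np
from scipy.spatial.transform import Rotation as R
def down(psi): return np.pi*np.array([np.cos(psi/2),np.sin(psi/2),0])   # tool x at yaw psi
def snap(cam,name=None):
    s=get_state(); f=grab_frame(cam)
    if cam=="wrist":
        T=np.eye(4); T[:3,:3]=R.from_rotvec(s["eef_rot"]).as_matrix(); T[:3,3]=s["position"]
        f["cam_to_world"]=T@f["T_tool_cam"]
    if name: cv2.imwrite(f"pics/{name}.png",f["img"][:,:,::-1])
    return f
def at_z(f,uv,z):
    T=f["cam_to_world"]; d=T[:3,:3]@[(uv[0]-f["cx"])/f["fx"],(uv[1]-f["cy"])/f["fy"],1]
    return T[:3,3]+d*(z-T[2,3])/d[2]
def proj(f,p):
    T=np.linalg.inv(f["cam_to_world"]); c=T[:3,:3]@p+T[:3,3]
    return np.array([f["fx"]*c[0]/c[2]+f["cx"],f["fy"]*c[1]/c[2]+f["cy"]])
def tips(f,cam,zs):
    for n,z in zs.items():
        print(n,[(np.round(d["centre"]).tolist(),round(d["score"],2),np.round(at_z(f,d["centre"],z),4)[:2].tolist()) for d in tip_of(cam,n)[:3]])
def st():
    s=get_state(); print("t",round(s["clock"],2),"p",np.round(s["position"],4),"F",np.round(s["contact_force"],1),"M",np.round(s["wrist_torque"],2),"gap",round(s["finger_gap"],3),"gf",round(s["grasp_force"],1),"q",np.round(s["q"],2)); return s
HZ=dict(head_fin=.05,dial_centre=.0565,head_seat=.05,zero_mark=.066,needle_tip=.066)
E
python3 - <<'E'
from h import *
f=snap("top")
fin=at_z(f,[414,193],.05);dial=at_z(f,[422,214.5],.0565);hs=at_z(f,[409,182],.05)
print(fin,dial,hs); d=hs-dial; psi=np.arctan2(d[1],d[0])
an=at_z(f,[299,183],.084);ss=at_z(f,[295,142],.125);e=ss-an;print(an,ss,np.arctan2(e[1],e[0]),np.linalg.norm(e),"psi",psi,np.linalg.norm(d))
p=fin.copy(); p[2]=.2; p[:2]-= .04*np.array([np.cos(psi),np.sin(psi)])
print(ik(p,down(psi)));movep(p,down(psi)); st()
f=snap("wrist","w1"); print(np.round(f["T_tool_cam"],3).tolist(),f["fx"])
tips(f,"wrist",HZ)
E
```

```text
[ 0.55139096 -0.26168602  0.05      ] [ 0.48764006 -0.28049231  0.0565    ] [ 0.58405354 -0.24855015  0.05      ]
[0.58040233 0.07016048 0.084     ] [0.68862412 0.07786585 0.125     ] 0.07107980878599107 0.11598417349306153 psi 0.3199229146541597 0.101774796152329
[-0.61740798  0.40679908 -0.15557612  1.00842113  0.          2.20426176]
t 2.48 p [ 0.513  -0.2752  0.2001] F [-0.3 -0.3 -0.4] M [-0.07 -0.04  0.02] gap 1.003 gf 0.0 q [-0.62  0.41 -0.16  1.01 -0.    2.2 ]
[[0.0, -0.96, -0.279, 0.072], [1.0, 0.0, 0.001, 0.002], [-0.001, -0.279, 0.96, -0.143], [0.0, 0.0, 0.0, 1.0]] 282.51314459876033
head_fin [([309.0, 145.0], 0.9, [0.5496, -0.2566])]
dial_centre [([339.0, 327.0], 0.76, [0.3521, -0.3581]), ([318.0, 209.0], 0.59, [0.4887, -0.2868]), ([314.0, 103.0], 0.16, [0.5901, -0.2486])]
head_seat [([309.0, 102.0], 0.76, [0.5893, -0.2438])]
zero_mark [([336.0, 317.0], 0.89, [0.3716, -0.3466])]
needle_tip [([315.0, 228.0], 0.63, [0.4708, -0.2887])]
```

View pics/w1.png

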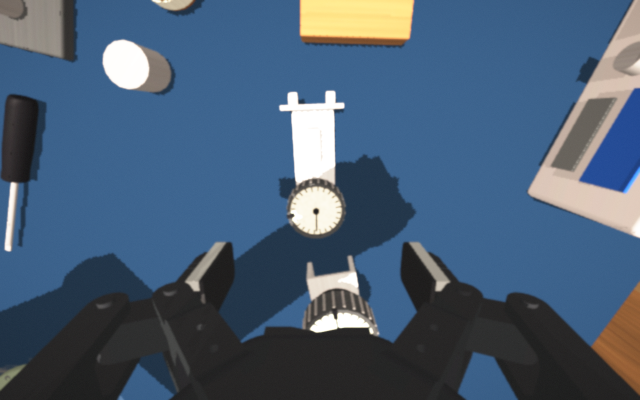

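The close look confirms the small head. Its hook plate spans (280–344,106) with tabs pointing away, the bezel centre is at (316,209), the pointer is toward (316,230), and the zero mark is on the left at (291,215). The big look-alike starts below, at (335,310). I'll refine the pose from these pixels, then go down.

```bash
python3 - <<'E'
from h import *
f=snap("wrist")
g=cv2.cvtColor(f["img"],cv2.COLOR_RGB2GRAY)
cv2.imwrite("pics/w2.png",cv2.resize(f["img"][70:260,220:420,::-1],None,fx=3,fy=3,interpolation=cv2.INTER_CUBIC))
for a,z in (((316,209),.069),((280,107),.062),((344,105),.062),((309,145),.05)): print(a,at_z(f,a,z))
E
```

```text
(316, 209) [ 0.49200987 -0.28268852  0.069     ]
(280, 107) [ 0.57623551 -0.21893023  0.062     ]
(344, 105) [ 0.59701589 -0.27606243  0.062     ]
(309, 145) [ 0.54951557 -0.25612871  0.05      ]
```

View pics/w2.png

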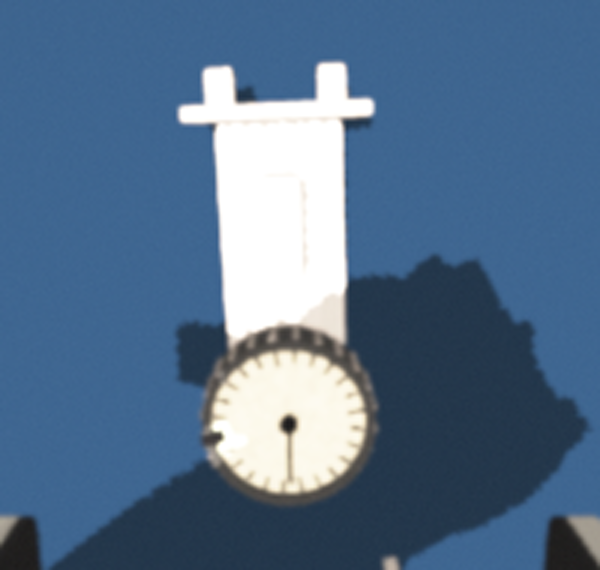

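The crop agrees: plate at 0.35 rad yaw, fin near (0.552,-0.260), zero mark left of the dial centre (bezel ≈ -1.4 rad). Before grasping I'll take one look at the stand from above.

```bash
python3 - <<'E'
from h import *
movep([.60,.072,.28],down(0.)); st()
f=snap("wrist","s1")
cv2.imwrite("pics/s1c.png",cv2.resize(f["img"][0:300,140:500,::-1],None,fx=2,fy=2,interpolation=cv2.INTER_CUBIC))
tips(f,"wrist",dict(stand_seat=.125,anvil_top=.084,stand=0))
E
```

```text
t 4.19 p [0.5999 0.0711 0.2797] F [-1.  -0.8 -0.7] M [0.01 0.03 0.02] gap 1.002 gf 0.0 q [-0.    0.4   0.05  1.21 -0.    3.14]
stand_seat []
anvil_top [([314.0, 186.0], 0.69, [0.5852, 0.0728])]
stand [([307.0, 99.0], 0.95, [0.6921, 0.0837])]
```

View pics/s1c.png

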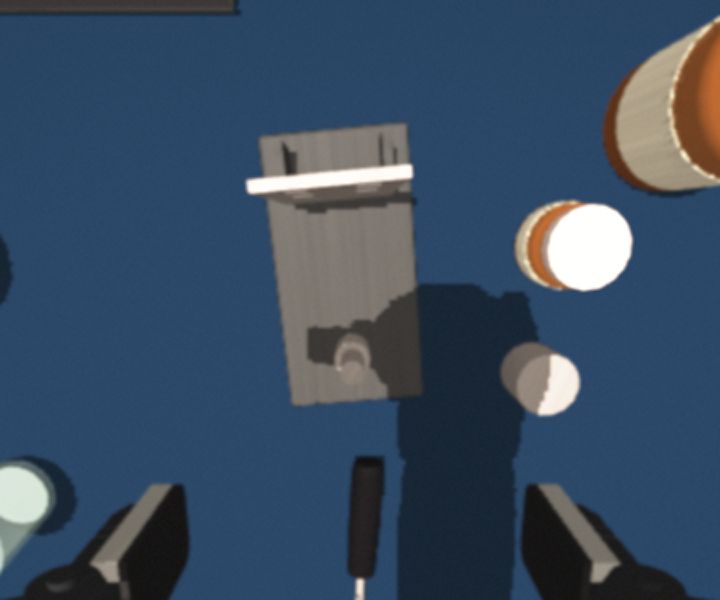

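The picture shows the stand with the upright's top front edge from crop (247,193) to (412,178), which is image (263.5,96.5)–(346,89). The anvil is at (316,178). Yaw is slightly positive. Now I'll compute the pose and pick the head.

```bash
python3 - <<'E'
from h import *
f=snap("wrist")
a,b=at_z(f,(263.5,96.5),.158),at_z(f,(346,89),.158); m=(a+b)/2; d=a-b
print("upright front mid",m,"w",np.linalg.norm(d),"yaw",np.arctan2(-d[0],d[1]))
an=at_z(f,(316,178),.084); print("anvil",an)
for c in ((402,190),(436,123)): print(at_z(f,c,.07)[:2])
psi=.352; o=np.array([.552,-.2604])
movep([*o,.16],down(psi)); 
move_l([*o,.034],.12); st()
grab(100); st()
move_l([*o,.06],.06); sleep(.3);st()
move_l([*o,.25],.15)
st()
f=snap("side","held"); f=snap("wrist","heldw")
E
```

```text
upright front mid [0.68966028 0.08041376 0.158     ] w 0.07316786722855241 yaw 0.08417626042853261
anvil [0.59593289 0.07079274 0.084     ]
[ 0.57673925 -0.04037276]
[ 0.66071054 -0.07457519]
t 6.98 p [ 0.5527 -0.2607  0.0348] F [-0.2  0.   0.4] M [0.03 0.02 0.  ] gap 1.003 gf 0.0 q [-0.56  0.62 -0.26  0.68  0.    2.23]
t 7.64 p [ 0.5519 -0.2599  0.0341] F [-1.   3.7  2.7] M [ 0.45  0.2  -0.08] gap 0.147 gf 97.7 q [-0.56  0.62 -0.26  0.68  0.    2.23]
t 8.53 p [ 0.5517 -0.2602  0.0597] F [ 0.2  0.2 -5.7] M [-0.03 -0.09  0.02] gap 0.144 gf 97.5 q [-0.56  0.59 -0.24  0.74 -0.    2.23]
t 9.94 p [ 0.5514 -0.2601  0.2489] F [ 0.  -0.2 -4.6] M [ 0.05 -0.02  0.  ] gap 0.146 gf 97.5 q [-0.56  0.43  0.01  1.15  0.    2.23]
```

View pics/heldw.png

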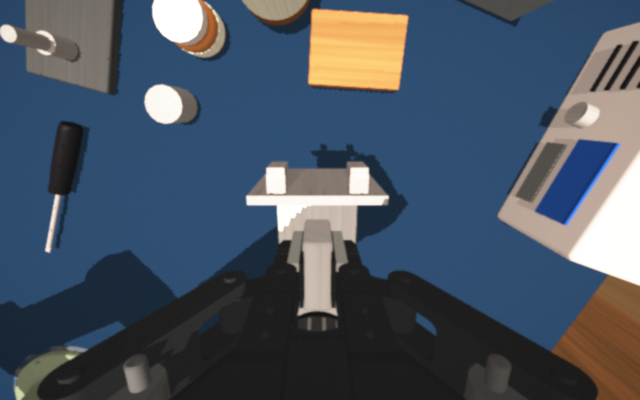

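The head is held straight. The plate's top face runs from (247,200) to (388,200), its bottom edge is at row ≈168, and the tabs are at (277,178) and (357,178). Next I'll compute the in-hand pose from these.

```bash
python3 - <<'E'
from h import *
f=grab_frame("wrist"); T=f["T_tool_cam"]
g={"cam_to_world":T,**{k:f[k] for k in("fx","fy","cx","cy")}}
# fit head pose in tool: expected pixels of model points
pts={"topL36":(36,30,62),"topR36":(36,-30,62),"topL40":(40,30,62),"topR40":(40,-30,62),"botL40":(40,30,0),"botR40":(40,-30,0),"tabL":(51.5,18,58),"tabR":(51.5,-18,58)}
for n,(x,y,z) in pts.items():
    print(n,np.round(proj(g,np.array([x,-y,34-z])/1000),1))
cv2.imwrite("pics/hc.png",cv2.resize(f["img"][150:260,220:420,::-1],None,fx=4,fy=4,interpolation=cv2.INTER_CUBIC))
E
```

```text
topL36 [242.8 200.8]
topR36 [383.4 200.8]
topL40 [242.1 191.7]
topR40 [384.  191.8]
botL40 [267.  165.6]
botR40 [361.7 165.6]
tabL [270.8 163.1]
tabR [355.5 163.2]
```

View pics/hc.png

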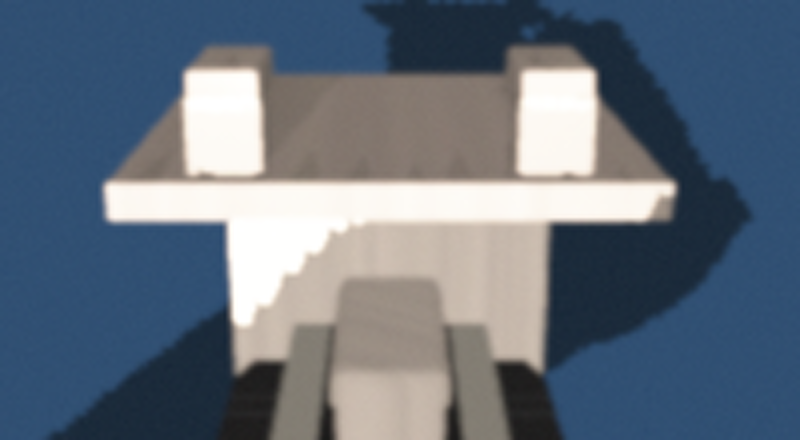

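The offsets from the model (≈+4 rows, +5 columns, the same for pads and plate) look like camera calibration, so there is no tilt in the hand. I'll carry the head to a spot short of the upright, then compare plate and upright columns in the same picture.

```bash
cat >> h.py <<'E'
PSI=.078; S=np.array([.6897,.0812])
ex=lambda psi:np.array([np.cos(psi),np.sin(psi)]); ey=lambda psi:np.array([-np.sin(psi),np.cos(psi)])
def tcp(dx,dz,dy=0.,S=S,psi=PSI):   # TCP for head at hung pose + (dx,dy,dz)
    return np.array([*(S+ex(psi)*(-.04+dx)+ey(psi)*dy),.034+.075+dz])
E
python3 - <<'E'
from h import *
movep(tcp(-.045,.14),down(PSI)); move_l(tcp(-.045,.03),.15); st()
f=snap("wrist"); 
cv2.imwrite("pics/pre.png",cv2.resize(f["img"][60:260,190:450,::-1],None,fx=3,fy=3,interpolation=cv2.INTER_CUBIC))
E
```

```text
t 12.26 p [0.6058 0.0742 0.14  ] F [ 0.5  0.7 -5.3] M [-0.02 -0.13  0.01] gap 0.145 gf 97.5 q [ 0.    0.51 -0.16  0.9  -0.    3.07]
```

View pics/pre.png

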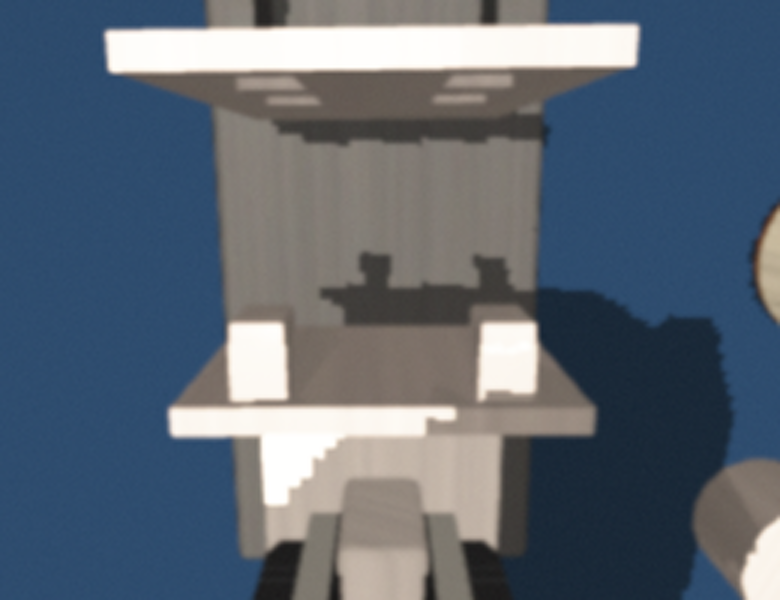

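The picture shows the upright's front edge from (109,73) to (638,65) in the crop and the plate from (169,405) to (596,405). The upright is about 0.014 rad further in yaw and about 1.2 mm to the +y side. I'll compute the x gap, correct, then insert.

```bash
python3 - <<'E'
from h import *
f=grab_frame("wrist"); g={"cam_to_world":f["T_tool_cam"],**{k:f[k] for k in("fx","fy","cx","cy")}}
cr=lambda u,v:(190+u/3,60+v/3)
u=[at_z(g,cr(*p),-.018) for p in((109,73),(638,65))]; p=[at_z(g,cr(*p),-.028) for p in((169,405),(596,405))]
print(u,p); U=sum(u)/2;P=sum(p)/2; d=u[1]-u[0]
print("gap mm",(U-P)*1000,"slope",d[0]/d[1], np.linalg.norm(d), np.linalg.norm(p[1]-p[0]))
E
```

```text
[array([ 0.08375218, -0.03620247, -0.018     ]), array([ 0.08481924,  0.03668963, -0.018     ])] [array([ 0.03897308, -0.02863447, -0.028     ]), array([ 0.03899418,  0.03173327, -0.028     ])]
gap mm [45.30207929 -1.30582415 10.        ] slope 0.01463890208365389 0.07289991158076327 0.06036773692457371
```

```bash
sed -i 's/^PSI=.*/PSI=.091; S=np.array([.6907,.0821])/' h.py; python3 - <<'E'
from h import *
move_l(tcp(-.03,.03),.08,rot=down(PSI)); move_l(tcp(-.03,.011),.06); sleep(.2); st()
print(move_l(tcp(-.008,.011),.06,until_force=8)); st()
print(move_l(tcp(.003,.011),.025,until_force=8)); s=st()
d=(s["position"][:2]-S)@ex(PSI)+.04; print("dx",d,"dy",(s["position"][:2]-S)@ey(PSI))
snap("wrist","ins"); f=snap("side")
cv2.imwrite("pics/ins_side.png",cv2.resize(f["img"][120:270,200:360,::-1],None,fx=4,fy=4,interpolation=cv2.INTER_CUBIC))
E
```

```text
t 13.38 p [0.6213 0.0758 0.1204] F [ 0.4 -0.1 -4.8] M [-0.   -0.15  0.05] gap 0.144 gf 97.5 q [ 0.    0.55 -0.14  0.88 -0.    3.05]
False
t 13.89 p [0.6427 0.0778 0.1198] F [ 0.6  0.5 -5.4] M [-0.02 -0.02  0.03] gap 0.147 gf 97.5 q [ 0.01  0.59 -0.07  0.91 -0.    3.06]
True
t 14.3 p [0.6502 0.0786 0.1186] F [-0.5  0.  -5.2] M [ 0.06 -0.12  0.02] gap 0.14 gf 97.6 q [ 0.01  0.61 -0.04  0.93 -0.    3.06]
dx -0.0006878139180013509 dy 0.00017161237151871203
```

The lips passed the slots, and contact came at dx ≈ -0.7 mm, which is the plate touching the upright. I'll ease back 0.5 mm and lower.

```bash
python3 - <<'E'
from h import *
move_l(tcp(-.0012,.011),.02); st()
print(move_l(tcp(-.0012,-.004),.025,until_force=12)); s=st()
print("dz",s["position"][2]-.109)
f=snap("side")
cv2.imwrite("pics/ins_side.png",cv2.resize(f["img"][120:270,200:360,::-1],None,fx=4,fy=4,interpolation=cv2.INTER_CUBIC))
E
```

```text
t 14.67 p [0.6497 0.0783 0.1199] F [ 0.6 -0.1 -4.8] M [ 0.01 -0.09 -0.01] gap 0.143 gf 97.6 q [ 0.01  0.61 -0.04  0.93 -0.    3.06]
True
t 15.16 p [0.6499 0.0784 0.109 ] F [-1.7  0.2  5.6] M [-0.06 -0.07  0.01] gap 0.146 gf 99.3 q [ 0.01  0.62 -0.05  0.91 -0.    3.06]
dz -1.298770900073909e-05
```

View pics/ins_side.png

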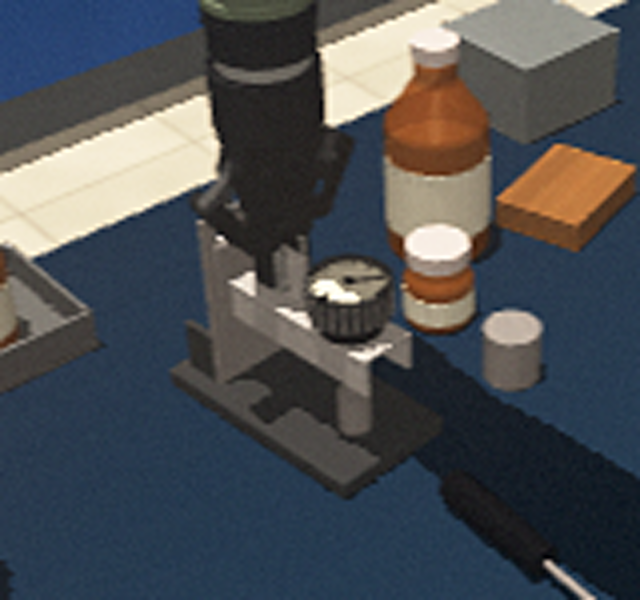

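The head seats at exactly the hung height (dz = 0), and the side picture shows it on the upright with the anvil post under the dial. I'll release, retreat and look at the dial numerically.

```bash
cat >> h.py <<'E'
D=S-ex(PSI)*.105            # dial axis
ZR=.140                     # rim height of the dial when hung (sagged)
def dial(f,name=None,c=None):
    """unwarped top view, 4 px/mm, image up = head +x, right = head -y"""
    c=D if c is None else c
    mm=np.float32([[-40,-40],[40,-40],[40,40],[-40,40]])
    src=np.float32([proj(f,np.array([*(c+ex(PSI)*a/1e3+ey(PSI)*b/1e3),ZR-.002])) for a,b in mm])
    dst=np.float32([[160-4*b,160-4*a] for a,b in mm])
    im=cv2.warpPerspective(f["img"],cv2.getPerspectiveTransform(src,dst),(320,320))
    if name: cv2.imwrite(f"pics/{name}.png",cv2.resize(im[:,:,::-1],None,fx=1.8,fy=1.8))
    return im
def ang(v):   # head angle of a world offset: ccw from head -x
    return np.arctan2(-(v@ey(PSI)),-(v@ex(PSI)))
def look(name=None):
    f=snap("wrist"); im=dial(f,name)
    c=D
    for n,z in(("dial_centre",ZR-.013),("zero_mark",ZR-.003),("needle_tip",ZR-.003)):
        for d in tip_of("wrist",n)[:2]:
            p=at_z(f,d["centre"],z)[:2]; 
            print(n,round(d["score"],2),np.round(d["centre"],1),"rel",np.round([(p-D)@ex(PSI)*1e3,(p-D)@ey(PSI)*1e3],1),"ang",round(ang(p-D),3))
    return f,im
VIEW=lambda:np.array([*(D-ex(PSI)*.012),.205])
E
python3 - <<'E'
from h import *
let_go(); sleep(.3); st()
move_l(tcp(-.001,.07),.15); movep(VIEW(),down(PSI)); st()
f,im=look("d1"); cv2.imwrite("pics/d1raw.png",f["img"][:,:,::-1])
E
```

```text
t 16.21 p [0.6485 0.0783 0.1069] F [ 1.3 -0.3 -0.4] M [ 0.03 -0.01  0.05] gap 0.999 gf 0.0 q [ 0.01  0.62 -0.05  0.91 -0.    3.06]
t 17.26 p [0.573  0.0715 0.2044] F [-0.4 -0.6 -0.7] M [-0.02 -0.06  0.01] gap 0.997 gf 0.0 q [-0.    0.4  -0.16  1.02  0.    3.05]
dial_centre 0.79 [317.5 194.8] rel [-4.7 -1.7] ang 0.343
zero_mark 0.62 [289.  203.8] rel [-9.1 20.7] ang -1.155
zero_mark 0.3 [316.9 110.7] rel [60.7 -1.2] ang 3.122
needle_tip 0.52 [318.9 192.8] rel [-0.2 -2.7] ang 1.509
needle_tip 0.5 [345.3 196.9] rel [ -3.5 -23.3] ang 1.423
```

View pics/d1.png

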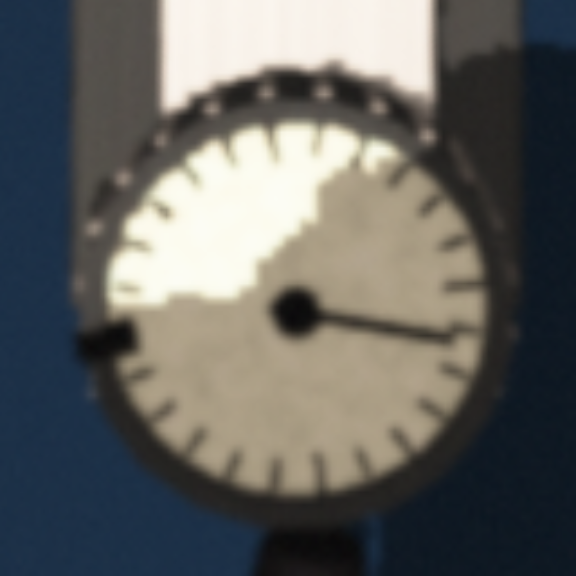

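In the unwarped top view, the hub is at (297,311), the pointer tip at (452,338) (needle ≈ +1.40 rad) and the bold zero mark at (107,342) (bezel ≈ -1.40 rad). The bezel therefore has to turn +2.80 rad. I'll keep the fingers clear of the fin by turning in two strokes of 1.4 rad about the head's y direction, using the half-turned wrist because of joint 6's range. First I'll write an automatic reader and check it, with a second look from the half-turned side.

```bash
cat >> h.py <<'E'
def read(name=None):
    """hub (mm in head x,y from D), needle and mark angles from the wrist picture"""
    f=snap("wrist"); im=dial(f,name); g=cv2.cvtColor(im,cv2.COLOR_RGB2GRAY).astype(float)
    # hub: dark blob near the middle
    m=(cv2.GaussianBlur(g,(5,5),0)<60).astype(np.uint8); m=cv2.erode(m,np.ones((5,5),np.uint8))
    n,l,stt,cen=cv2.connectedComponentsWithStats(m)
    k=min((i for i in range(1,n) if 8<stt[i,4]<400),key=lambda i:np.hypot(*(cen[i]-160)),default=None)
    if k is None: print("no hub"); return None
    c=cen[k]; th=np.arange(-np.pi,np.pi,.01)
    def prof(r0,r1):
        r=np.arange(r0,r1,.25)[:,None]*4
        return cv2.remap(g.astype(np.float32),(c[0]+r*np.sin(th)).astype(np.float32),(c[1]+r*np.cos(th)).astype(np.float32),cv2.INTER_LINEAR).mean(0)
    def peak(p):
        p=cv2.GaussianBlur(p[None].astype(np.float32),(0,0),3)[0]
        loc=np.array([p[np.arange(i-60,i+60)%len(p)].mean() for i in range(len(p))]); q=loc-p
        i=q.argmax(); j=np.arange(i-8,i+9); w=np.clip(q[j%len(p)],0,None); return th[0]+.01*(j*w).sum()/w.sum(),q[i]
    nd,mk=peak(prof(7,17)),peak(prof(23.5,27))
    hub=np.array([(160-c[1])/4,(160-c[0])/4])
    print("hub",np.round(hub,2),"needle",np.round(nd,3),"mark",np.round(mk,3),"err",round((nd[0]-mk[0]+np.pi)%(2*np.pi)-np.pi,3))
    return hub,nd[0],mk[0]
E
python3 - <<'E'
from h import *
read(); 
movep([*(D+ex(PSI)*.008),.205],down(PSI+np.pi)); st(); read("d2")
E
```

```text
hub [-3.3  -1.11] needle [ 1.396 74.361] mark [ -1.439 103.572] err 2.836
t 20.16 p [0.5941 0.0733 0.205 ] F [0.3 0.5 0.5] M [-0.01 -0.   -0.03] gap 1.001 gf 0.0 q [-0.    0.43 -0.1   1.04 -0.   -0.09]
hub [-2.47 -1.04] needle [ 1.397 92.239] mark [ -1.431 150.479] err 2.829
```

Both sides agree: the hub is at about (-2.9,-1.1) mm from the assumed axis, and the turn needed is +2.83 rad. I'll take the two strokes now.

```bash
cat >> h.py <<'E'
C=D+ex(PSI)*-.0029+ey(PSI)*-.0011
def turn(a,b,z=.105):
    """grip the bezel with the wrist at relative yaw a, turn to b, let go (fingers stay down)"""
    rot=lambda r:down(PSI+np.pi+r)
    P=np.array([*C,z])
    if get_state()["position"][2]>.16:
        movep([*C,.19],rot(a)); move_l(P,.1)
    else: movep(P,rot(a))
    grab(25); s=st()
    for r in np.linspace(a,b,max(2,int(abs(b-a)/.35)+2))[1:]: movep(P,rot(r))
    sleep(.2); st(); let_go(); sleep(.2)
def up(): move_l([*C,.19],.15); movep([*(D+ex(PSI)*.008),.205],down(PSI+np.pi)); sleep(.2)
E
python3 - <<'E'
from h import *
turn(-.7,.7); up(); st(); read("d3")
E
```

```text
t 22.27 p [0.584  0.0713 0.1059] F [-0.4  0.5  3.5] M [ 0.2   0.03 -0.03] gap 0.697 gf 27.9 q [-0.    0.5  -0.26  0.8   0.    0.6 ]
t 24.34 p [0.5841 0.0723 0.1061] F [-1.4  5.3  7.6] M [ 0.47 -0.28 -0.04] gap 0.69 gf 27.9 q [-0.    0.5  -0.26  0.8   0.   -0.79]
t 26.55 p [0.5938 0.0733 0.2046] F [-0.2 -0.3  0.1] M [ 0.03  0.05 -0.03] gap 1.004 gf 0.0 q [-0.    0.43 -0.1   1.04 -0.   -0.09]
hub [-1.84 -2.6 ] needle [ 1.261 94.236] mark [-2.80000e-02  1.55607e+02] err 1.289
```

The bezel turned exactly 1.40. The needle shifted to 1.26 as the head settled a little. I'll take the second stroke, then re-read.

```bash
sed -i 's/^C=.*/C=D+ex(PSI)*-.0025+ey(PSI)*-.0016/' h.py; python3 - <<'E'
from h import *
turn(-.66,.66); up(); st(); read("d4"); sleep(.5); read()
f=snap("side"); cv2.imwrite("pics/side2.png",cv2.resize(f["img"][120:270,200:360,::-1],None,fx=4,fy=4,interpolation=cv2.INTER_CUBIC))
E
```

```text
t 28.62 p [0.584  0.0709 0.1055] F [-1.   1.2  2.5] M [0.18 0.15 0.03] gap 0.692 gf 28.4 q [-0.    0.5  -0.26  0.8   0.    0.56]
t 30.49 p [0.5842 0.0715 0.1058] F [-2.2  6.5  7.1] M [ 0.63 -0.17  0.01] gap 0.695 gf 27.7 q [-0.    0.5  -0.26  0.8   0.   -0.75]
t 32.67 p [0.5938 0.0733 0.2046] F [ 0.1 -0.9 -0.5] M [-0.    0.01 -0.01] gap 0.995 gf 0.0 q [-0.    0.43 -0.1   1.04  0.   -0.09]
hub [-1.54 -3.34] needle [ 1.189 95.104] mark [  1.287 141.653] err -0.099
hub [-1.5  -3.38] needle [ 1.18  90.544] mark [  1.28  144.012] err -0.1
```

A −0.10 rad correction remains. I'll grip along the head's y, at its present centre, for a short fine stroke.

```bash
sed -i 's/^C=.*/C=D+ex(PSI)*-.0019+ey(PSI)*-.0030/' h.py; python3 - <<'E'
from h import *
turn(.05,-.05); up(); st(); read("d5")
E
```

```text
t 34.92 p [0.5849 0.0707 0.1058] F [-1.1  4.6  3.8] M [1.18 0.16 0.03] gap 0.692 gf 27.8 q [-0.01  0.5  -0.26  0.8   0.   -0.15]
t 35.37 p [0.5849 0.0705 0.1057] F [-0.3  5.1  4.9] M [ 1.38  0.24 -0.03] gap 0.694 gf 28.0 q [-0.01  0.5  -0.26  0.8   0.   -0.05]
t 37.12 p [0.5932 0.0732 0.2039] F [-0.2  0.7 -1. ] M [-0.01  0.03 -0.02] gap 1.003 gf 0.0 q [-0.    0.43 -0.1   1.04 -0.   -0.09]
hub [-1.95 -2.6 ] needle [ 1.287 91.63 ] mark [  1.171 140.959] err 0.116
```

```bash
sed -i 's/^C=.*/C=D+ex(PSI)*-.0024+ey(PSI)*-.0021/' h.py; python3 - <<'E'
from h import *
turn(-.06,.06); up(); st(); read("d6")
E
```

```text
t 38.77 p [0.5844 0.0713 0.1057] F [-0.3  3.8  3.7] M [ 0.95  0.08 -0.05] gap 0.693 gf 27.9 q [-0.01  0.5  -0.26  0.8   0.   -0.04]
t 39.22 p [0.5843 0.0713 0.1057] F [-0.6  4.6  4.6] M [1.08 0.2  0.01] gap 0.694 gf 28.1 q [-0.    0.5  -0.26  0.8   0.   -0.15]
t 40.97 p [0.5932 0.0732 0.2039] F [-0.5  0.4  0.5] M [0.02 0.03 0.04] gap 1.001 gf 0.0 q [-0.    0.43 -0.1   1.04 -0.   -0.09]
hub [-2.22 -1.87] needle [ 1.337 91.668] mark [  1.289 142.425] err 0.048
```

```bash
sed -i 's/^C=.*/C=D+ex(PSI)*-.0026+ey(PSI)*-.0017/' h.py; python3 - <<'E'
from h import *
turn(-.03,.033); up(); st(); read("d7"); sleep(.5); read()
E
```

```text
t 42.62 p [0.5841 0.0716 0.1058] F [-1.3  4.2  3.7] M [0.9  0.19 0.07] gap 0.694 gf 28.0 q [-0.    0.5  -0.26  0.8   0.   -0.07]
t 43.07 p [0.5841 0.0716 0.1058] F [-1.4  5.4  5.6] M [0.96 0.25 0.04] gap 0.696 gf 28.2 q [-0.    0.5  -0.26  0.8   0.   -0.13]
t 44.82 p [0.5932 0.0732 0.2039] F [-0.6 -0.3  0.5] M [0.02 0.   0.08] gap 0.997 gf 0.0 q [-0.    0.43 -0.1   1.04 -0.   -0.09]
hub [-2.25 -1.73] needle [ 1.339 91.338] mark [  1.35  141.873] err -0.011
hub [-2.25 -1.73] needle [ 1.34  91.298] mark [  1.349 142.602] err -0.01
```

The error is -0.01 rad and stable. I'll make one last combined picture (side view and dial) before handing in.

```bash
python3 - <<'E'
from h import *
a=cv2.resize(cv2.imread("pics/d7.png"),(400,400)); f=snap("side"); b=cv2.resize(f["img"][130:250,220:340,::-1],(400,400),interpolation=cv2.INTER_CUBIC)
cv2.imwrite("pics/fin.png",np.hstack([a,b]))
E
```

```text
(no output)
```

View pics/fin.png

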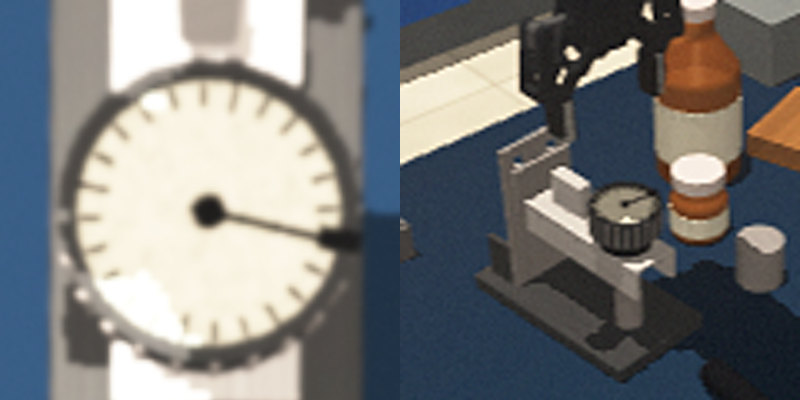

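The pointer from hub (207,211) ends on the bold mark at (340,240). The head hangs on the upright over the anvil, the gripper is clear, and the things nearby stand as before.

```bash
python3 -c "
from cell import *
print(sign_off())"
```

```text
the job is handed in; nothing more can be done
None
```

The smaller dial head is hanging in the upper slots with its plunger over the anvil post, released, and the bezel reads zero to within about 0.01 rad; the job was handed in after about 45 s of the 72 s allowed.

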